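# Load movement carriers into the tester's feed rail

### The job

Load the two grey movement carriers lying on the bench into the sloping feed rail of the small tester: lay each in the open upper part of the rail with its low nose pointing down the slope, and slide them down under the lips until the first is fully home against the stop and the second is tight behind it. Do not knock over the little oil bottle.

Things in the scene. Friction and masses are not known exactly. Their poses are not given: they have to be found in the camera images.
- carrier_a: loose grey plastic movement carrier, 60 g, 60 mm long (x). Rear 36 mm: a foot 34 wide, 12 tall, carrying a housing 36 long, 24 wide, flat top 40 above the underside, spanning x = -30 to +6 mm. Front 24 mm: the nose, a low tongue 26 wide, 7 thick. Origin: mid-length on the underside; x to the nose, z up. Starts flat on the bench at any yaw. Either may go first.
- carrier_b: loose grey plastic movement carrier, 60 g, 60 mm long (x). Rear 36 mm: a foot 34 wide, 12 tall, carrying a housing 36 long, 24 wide, flat top 40 above the underside, spanning x = -30 to +6 mm. Front 24 mm: the nose, a low tongue 26 wide, 7 thick. Origin: mid-length on the underside; x to the nose, z up. Starts flat on the bench at any yaw. Same as carrier_a.
- rail: fixed aluminium feed rail on a dark steel base plate, with a grey tester head (55 x 64 mm, top 53 mm above the bench) at its low end. Origin on the bench under the rail; x is level and points downhill along it, z up. The channel slopes down at 14 degrees; its floor is 20 mm above the bench at the stop and about 87 mm at the high end, which has no end wall.
- rail_stop (a point): middle of the channel floor at the face of the end stop (black, 40 mm tall), the channel's lowest point. Its x axis runs UP the slope along the floor, y across, z square to the floor, upwards. The floor runs from x = 0 to 276 mm, 40 mm wide; walls 4 mm thick, 14 mm tall up to the mouth. Loaded, the first carrier's origin is at x = 30 mm and the second's at x = 90 mm.
- rail_mouth (a point): middle of the channel floor where the lips begin, 126 mm up from the stop; axes as rail_stop. Downhill of it lips 14 to 17 mm above the floor leave a 30 mm slot for the housings. The 150 mm uphill is open on top, with walls 10 mm tall flared outwards 30 degrees: lay carriers there. They hold by friction and do not slide down on their own; a pushed carrier pushes the one ahead.
- oil_bottle: small amber oil bottle with a black cap, 30 mm in diameter, 60 mm tall, standing loose on the bench; origin at the centre of its underside.
Mind the look-alikes: they are no part of the job. Leave any blue look-alike of the carrier_a alone. Leave any purple look-alike of the carrier_b alone.

How it is judged:
By the outcome, as a careful person would: the job done as asked, in the order asked, and still so for the second after the job is handed in, with the robot touching nothing.
It also fails if it takes over 67 s, if anything falls off the work surface, if the arm or the gripper's body presses on something with over 40 N, if the wrist force passes 120 N, or if a joint passes its speed limit or range.

### The arm

A 6-joint arm with a two-finger parallel gripper is mounted at the origin on the work surface. World frame = base frame: x ahead of the robot, y to its left, z up, the work surface at z = 0. Lengths are in m, angles in degrees, forces in N, time in s.
With the tool pointing down it reaches from about 0.35 to 0.875 m from the base axis. Payload 4.2 kg.
Tool frame: the origin (TCP) lies on the centre line of the jaws, within the pads' length; the fingertips stand 11 mm ahead of it and the grasp point (between the pads) lies 8 mm behind it; z points along the fingers, y is the line along which they close (so a half turn about z gives the same grasp; the last joint's range is limited). The gripper opens to 87 mm and grips with 3 to 60 N. Pads are 19 mm wide; open, the fingers measure 117 mm over their backs; the gripper's body (75 mm by 190 mm) begins 51 mm behind the grasp point.
Start: joints at [-62.074, 22.042, 0.453, 0, -68.411, -14.817], TCP at [0.142, -0.609, 0.234] pointing down, gripper open.
Joint ranges: [-179.83, 179.83], [-69.29, 118.12], [-61.27, 80.66], [-181.25, 117.63], [-171.15, -9.14], [-177.46, 177.46]. Speed limits (degrees/s): [159.86, 159.86, 180, 180, 180, 180].

### API

Orientations are given as a 3x3 rotation matrix whose columns are the frame's x, y, z axes.
In Python, from station import r gives the robot as it stands.
- The arm moves only by the tool servo_tool, never from a script. Its argument "commands" is a list that holds one entry, the list of rows, each a list of 7 numbers: the closure, from 0 (fully open) to 1 (shut), then the shift along the tool's x, y, z in mm, then the turn, a rotation vector about the tool's x, y, z in rad. In form: [[[claw, x, y, z, ax, ay, az], ...]]. A call has exactly 5 rows; each row is the pose to reach, as a shift and turn from the pose commanded when the call began, along the tool's axes at that moment; what a row does not reach only later rows make up. A row lasts 1/10 s, in which the tool goes at most 50 mm and 8.59 degrees, less where a joint would pass 70% of its speed; a pose out of reach is approached as far as the arm can. A call with a gripper value outside its range is refused whole. The fingers move at their own pace and stop on an object; the grip force is fixed at half the most. Time passes only in rows, so rows that repeat a pose let the fingers close, or fill a call up. It gives the time, the measured TCP pose, the force, the opening and the grip force at its end, in the units of the state.
- r.sense(): the state, without advancing time (a new reading comes with each control period).
- r.capture(name): name is "scene" or "top" or "wrist"; returns a dict with "pixels" (480x640x3 uint8, red, green, blue), "camera_matrix" (3x3 intrinsics, pixels), "R" (3x3) and "t" (3): a world point X has camera coordinates R X + t. Camera axes: x right, y down, z forward; pixel columns grow to the right and rows downward; lengths in m; the calibration is good to about 2 mm. A picture is of the moment at which its call begins. There is no depth.
- r.finish_job(): hands the job in; it is judged then, once.
The state is a dict: "time_s": time; "joints": joint angles; "joint_velocities": joint speeds; "effort": joint torques, N m; "tcp_pos": TCP position; "ee_rot": TCP orientation; "wrist_force": force on the tool from outside, world axes, zero at the start; "moment": the same for the moment, N m; "gripper_width": opening from 0.0 (shut) to 1.0 (fully open); "gripper_force": force on a finger pad.
Only numpy, scipy, OpenCV 4.12 (cv2) and the standard library are available. Lean on these libraries where they do the work, as an engineer would, in place of code of your own. Each camera call takes 0.05 s, during which the arm holds its last target. There are 200 camera calls.

## Working session

There is one attempt and no reset: what is moved stays moved. The work goes in short steps, Python scripts to look and compute and a tool call to move; the robot and the scene stay as the last step left them, time stands still between calls to the robot, and variables do not carry over. Pictures are saved under pics/ and viewed, at most 10 in all, crops included, and the job is handed in when it is done.

Besides the shell and the picture viewer there is one more tool, called after "Call:" as name(argument=value, ...), one argument or row to a line, values as JSON. servo_tool: Moves the arm, as the interface text tells. Its arguments: {"type":"object","properties":{"commands":{"type":"array","items":{"type":"array","items":{"type":"array","items":{"type":"number"}}}}},"required":["commands"]}

```bash
mkdir -p pics; ls
python3 - <<'E'
from station import r
import cv2,numpy as np
for n in("top","scene"):
    c=r.capture(n); cv2.imwrite(f"pics/{n}0.png",c["pixels"][:,:,::-1]); np.savez(f"{n}0.npz",**c)
    print(n,c["camera_matrix"].tolist(),np.round(-c["R"].T@c["t"],3),np.round(c["R"],2).tolist())
s=r.sense(); print(s["time_s"],s["tcp_pos"],np.round(s["ee_rot"],3),s["wrist_force"])
E
```

```text
pics
top [[624.9833528198799, 0.0, 308.9528225436366], [0.0, 624.9833528198799, 241.58494728304566], [0.0, 0.0, 1.0]] [0.44  0.047 1.094] [[0.01, -1.0, 0.03], [-0.99, -0.02, -0.14], [0.14, -0.02, -0.99]]
scene [[489.95887495335205, 0.0, 327.2917968530958], [0.0, 489.95887495335205, 241.64110576517535], [0.0, 0.0, 1.0]] [0.928 0.587 0.518] [[-0.86, 0.51, -0.01], [0.29, 0.47, -0.83], [-0.42, -0.72, -0.56]]
0.1 [ 0.14164175 -0.60821042  0.23259726] [[-0.974 -0.227 -0.001]
 [-0.227  0.974  0.002]
 [ 0.     0.002 -1.   ]] [-0.81108785  0.33822132 -0.49396331]
```

View pics/top0.png

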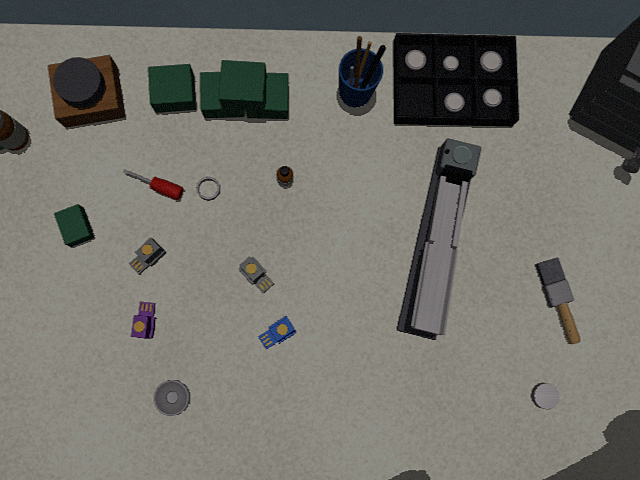

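View pics/scene0.png

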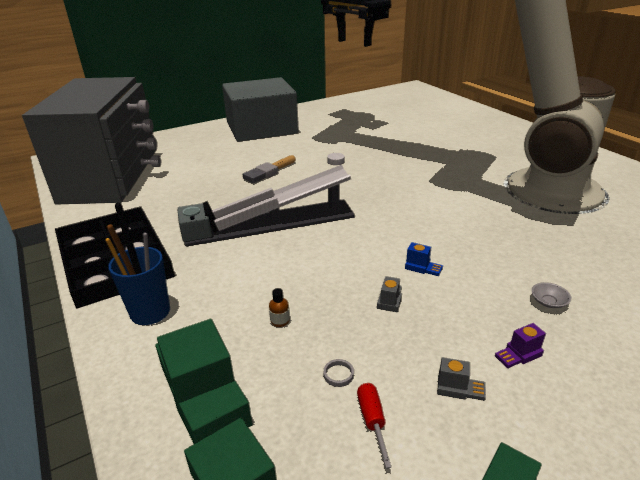

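Top view: the grey carriers are at (148,254), nose to the lower left, and at (255,270), nose to the lower right. The blue (278,332) and purple (144,322) parts are look-alikes by colour. The bottle is at (285,175). The rail runs from its head at (458,158) to its high end at (430,333). I'll confirm this in one enlarged composite.

Run:
```python
import cv2,numpy as np
t=np.load("top0.npz")["pixels"][:,:,::-1];s=np.load("scene0.npz")["pixels"][:,:,::-1]
f=lambda im,x,y,w,h,W,H:cv2.resize(im[y:y+h,x:x+w],(W,H),interpolation=cv2.INTER_CUBIC)
a=f(t,120,230,160,75,480,225); b=f(s,370,230,130,180,260,360)
c=f(t,390,130,100,210,280,588); d=f(s,170,150,200,100,500,250)
o=np.zeros((600,800,3),np.uint8); o[:225,:480]=a; o[230:590,:260]=b; o[:588,500:780]=c[:, :280]
o[240:490,265:495]=cv2.resize(d,(230,115))[0:115].repeat(1,0) if 0 else f(s,280,150,92,100,230,250)
cv2.imwrite("pics/crop1.png",o)
for n in("top0","scene0"):
    p=np.load(n+".npz")["pixels"]; h=cv2.cvtColor(p,cv2.COLOR_RGB2HSV)
    m=cv2.inRange(h,(8,110,90),(30,255,255)); k,_,st,ce=cv2.connectedComponentsWithStats(m)
    print(n,[(st[i,4],np.round(ce[i],1).tolist(),st[i,2:4].tolist()) for i in range(1,k) if 4<st[i,4]<250 and st[i,1]>120])
```

```text
top0 [(np.int32(90), [146.8, 249.2], [11, 11]), (np.int32(10), [134.5, 262.0], [6, 5]), (np.int32(15), [137.0, 265.0], [7, 5]), (np.int32(88), [250.9, 268.1], [11, 11]), (np.int32(12), [140.0, 267.6], [7, 6]), (np.int32(13), [267.8, 281.6], [6, 6]), (np.int32(11), [264.7, 284.3], [6, 6]), (np.int32(12), [261.3, 286.6], [6, 6]), (np.int32(15), [142.2, 306.4], [3, 8]), (np.int32(9), [146.0, 307.0], [3, 7]), (np.int32(12), [150.3, 306.8], [2, 8]), (np.int32(90), [138.7, 326.1], [10, 11]), (np.int32(87), [281.9, 329.0], [11, 11]), (np.int32(11), [263.7, 336.3], [6, 5]), (np.int32(11), [266.3, 339.7], [6, 5]), (np.int32(13), [268.6, 342.8], [6, 5])]
scene0 [(np.int32(167), [621.9, 134.5], [36, 16]), (np.int32(117), [284.3, 160.7], [22, 11]), (np.int32(6), [109.0, 225.5], [3, 2]), (np.int32(12), [107.2, 239.3], [4, 4]), (np.int32(46), [418.9, 247.2], [11, 6]), (np.int32(7), [436.0, 267.4], [7, 2]), (np.int32(6), [434.5, 269.5], [6, 2]), (np.int32(78), [390.4, 283.3], [12, 8]), (np.int32(103), [277.6, 303.9], [19, 10]), (np.int32(96), [529.4, 331.1], [14, 9]), (np.int32(16), [503.0, 352.5], [7, 4]), (np.int32(14), [506.1, 356.3], [8, 4]), (np.int32(16), [510.0, 359.5], [7, 4]), (np.int32(135), [455.2, 365.4], [15, 12]), (np.int32(26), [478.2, 383.3], [11, 4]), (np.int32(26), [477.9, 387.6], [11, 4]), (np.int32(26), [478.0, 391.8], [11, 4])]
```

View pics/crop1.png

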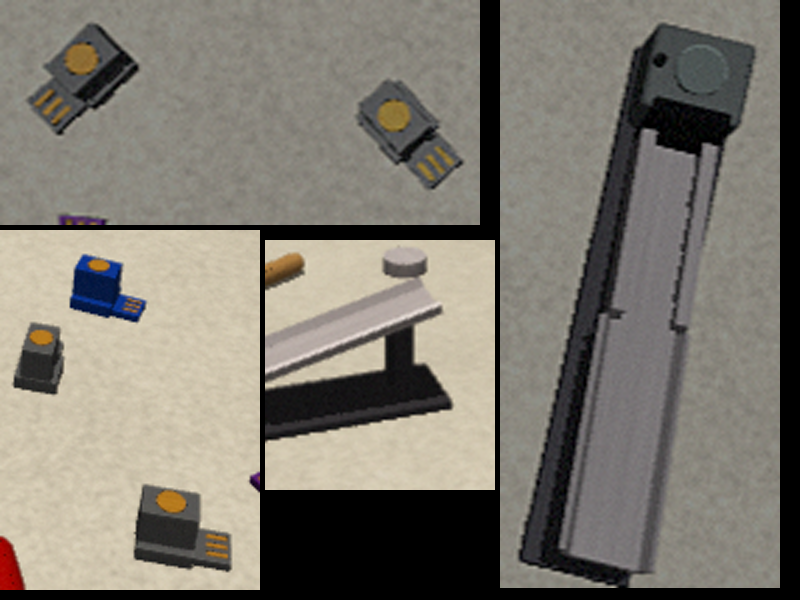

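The crop confirms it: two grey carriers, each with a gold disc on the housing and gold bars on the nose. The blue one is not grey, so it stays. Next I'll triangulate the discs, bars and rail corners.

```bash
cat > h.py <<'E'
import numpy as np,cv2
def P(c): return c["camera_matrix"]@np.c_[c["R"],c["t"]]
def tri(c1,p1,c2,p2):
    X=cv2.triangulatePoints(P(c1),P(c2),np.array(p1,float).reshape(2,1),np.array(p2,float).reshape(2,1))[:,0]; return X[:3]/X[3]
def plane(c,p,z):
    o=-c["R"].T@c["t"]; d=c["R"].T@np.linalg.solve(c["camera_matrix"],[p[0],p[1],1]); return o+d*(z-o[2])/d[2]
def proj(c,X):
    q=P(c)@np.r_[X,1]; return q[:2]/q[2]
E
python3 - <<'E'
from h import *
T=dict(np.load("top0.npz"));S=dict(np.load("scene0.npz"))
np.set_printoptions(precision=4,suppress=True)
for n,p,q in[("A disc",(146.8,249.2),(455.2,365.4)),("B disc",(250.9,268.1),(390.4,283.3)),("A bar",(137,265),(477.9,387.6)),
 ("blue disc",(281.9,329),(418.9,247.2)),
 ("endL",(413,327.8),(350,176.6)),("endR",(445.2,334.5),(341,166)),("bottle",(285,170),(278,293))]:
    X=tri(T,p,S,q); print(n,X,"reproj",proj(T,X)-p)
A=tri(T,(146.8,249.2),S,(455.2,365.4));B=tri(T,(250.9,268.1),S,(390.4,283.3))
for n,D,b in(("A",A,(137.2,264.9)),("B",B,(264.6,284.2))):
    N=plane(T,b,.007); D=plane(T,(146.8,249.2) if n=="A" else(250.9,268.1),.04);v=(N-D)[:2]; print(n,"disc",D,"nose",N,"dist",np.hypot(*v),"yaw",np.degrees(np.arctan2(v[1],v[0])))
# rail edges
lm=plane(T,(431.1,242.5),.0665);rm=plane(T,(454.3,247.1),.0665)
L=plane(T,(413,327.8),.097);R=plane(T,(445.2,334.5),.097); print("mouth",lm,rm,"end",L,R,np.hypot(*(L-R)[:2]))
print("head", plane(T,(460,157),.053))
d=(lm+rm-L-R)[:2]/2; print("yaw",np.degrees(np.arctan2(d[1],d[0])),np.hypot(*d))
E
```

```text
A disc [0.5766 0.2964 0.0397] reproj [-0.1823  0.1684]
B disc [0.547  0.1198 0.0398] reproj [-0.1453  0.1634]
A bar [0.553  0.3197 0.0066] reproj [-0.1217  0.1058]
blue disc [0.4457 0.0656 0.0396] reproj [-0.106   0.1112]
endL [ 0.4502 -0.1458  0.0865] reproj [ 0.0932 -0.1233]
endR [ 0.4398 -0.1973  0.0864] reproj [-0.0594  0.0811]
bottle [0.714  0.0652 0.0544] reproj [-0.3295  0.5085]
A disc [0.5768 0.296  0.04  ] nose [0.5533 0.319  0.007 ] dist 0.032874013440261994 yaw 135.55840750062134
B disc [0.5472 0.1196 0.04  ] nose [0.5228 0.0974 0.007 ] dist 0.032999519117552605 yaw -137.72635346879213
mouth [ 0.5918 -0.1816  0.0665] [ 0.5846 -0.2204  0.0665] end [ 0.4499 -0.1436  0.097 ] [ 0.44   -0.1948  0.097 ] 0.05218041930677525
head [ 0.7439 -0.2373  0.053 ]
yaw -12.50223454624972 0.14671072328062304
```

```bash
cat >> h.py <<'E'
from scipy.spatial.transform import Rotation as Ro
np.set_printoptions(precision=4,suppress=True)
def down(a,tilt=0,u=-12.5):
    "tool x at world yaw a, pointing down, then tool z leant back by tilt against heading u"
    a,uu=np.radians([a,u]); x=[np.cos(a),np.sin(a),0]; y=[np.sin(a),-np.cos(a),0]
    return Ro.from_rotvec(np.radians(tilt)*np.array([-np.sin(uu),np.cos(uu),0])).as_matrix()@np.c_[x,y,[0,0,-1]]
def go(p,R,pt,Rt):
    return np.round(R.T@(np.array(pt)-p)*1000,1),np.round(Ro.from_matrix(R.T@Rt).as_rotvec(),3)
E
python3 - <<'E'
from h import *
from station import r
s=r.sense();p,R=np.array(s["tcp_pos"]),np.array(s["ee_rot"])
p1=np.array([.43,-.17,.27]);R1=down(-166.9); print(go(p,R,p1,R1)); print(go(p1,R1,[.5472,.1196,.16],down(-137.7)))
print(down(-12.5,14))
E
```

```text
(array([-380.2,  361.5,  -36.8]), array([ 0.002, -0.   , -0.   ]))
(array([-179.8,  255.5,  110. ]), array([ 0.  ,  0.  , -0.51]))
[[ 0.9473 -0.2164 -0.2362]
 [-0.21   -0.9763  0.0524]
 [-0.2419 -0.     -0.9703]]
```

Call:
servo_tool(
  commands=[
    [[0, -50, 47, -5, 0, 0, 0], [0, -95, 90, -9, 0, 0, 0], [0, -140, 133, -13, 0, 0, 0], [0, -170, 161, -17, 0, 0, 0], [0, -190, 180, -18, 0, 0, 0]],
  ],
)

```text
time_s: 0.6
tcp_pos: [0.2797, -0.3988, 0.2507]
ee_rot: [[-0.974, -0.226, -0.0], [-0.226, 0.974, 0.0], [0.0, 0.0, -1.0]]
wrist_force: [0.5, -0.2, 0.0]
gripper_width: 0.998
gripper_force: 0.0
```

Call:
servo_tool(
  commands=[
    [[0, -38, 36, -4, 0, 0, 0], [0, -76, 72, -8, 0, 0, 0], [0, -114, 108, -11, 0, 0, 0], [0, -152, 144, -15, 0, 0, 0], [0, -190, 180, -19, 0, 0, 0]],
  ],
)

```text
time_s: 1.1
tcp_pos: [0.417, -0.1905, 0.269]
ee_rot: [[-0.974, -0.227, -0.0], [-0.227, 0.974, 0.0], [-0.0, 0.0, -1.0]]
wrist_force: [1.0, -1.0, -0.6]
gripper_width: 0.999
gripper_force: 0.0
```

Call:
servo_tool(
  commands=[
    [[0, 0, 0, 0, 0, 0, 0], [0, 0, 0, 0, 0, 0, 0], [0, 0, 0, 0, 0, 0, 0], [0, 0, 0, 0, 0, 0, 0], [0, 0, 0, 0, 0, 0, 0]],
  ],
)

```text
time_s: 1.6
tcp_pos: [0.4159, -0.1935, 0.2687]
ee_rot: [[-0.974, -0.225, -0.0], [-0.225, 0.974, 0.0], [0.0, 0.0, -1.0]]
wrist_force: [-0.3, 0.5, -0.3]
gripper_width: 1.002
gripper_force: 0.0
```

Run:
```python
from station import r
import cv2,numpy as np
c=r.capture("wrist"); cv2.imwrite("pics/w1.png",c["pixels"][:,:,::-1]); np.savez("w1.npz",**c)
print(np.round(-c["R"].T@c["t"],3),np.round(c["R"],2).tolist(),r.sense()["tcp_pos"],r.sense()["time_s"])
```

```text
[ 0.353 -0.209  0.42 ] [[-0.22, 0.97, 0.0], [0.95, 0.22, 0.24], [0.24, 0.06, -0.97]] [ 0.41597093 -0.19343461  0.26874179] 1.65
```

View pics/w1.png

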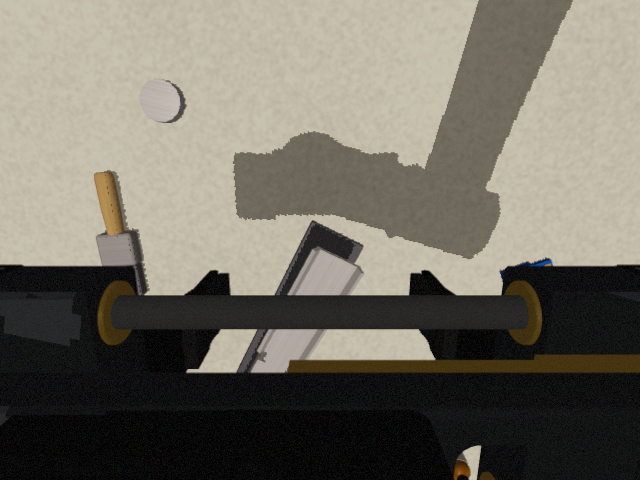

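Wrist view: the rail's high end is at (313,249)–(362,268), and the rest is hidden by the gripper. I'll enlarge the rail's key corners in top, scene and wrist together.

Run:
```python
import cv2,numpy as np
g=lambda n:np.load(n+".npz")["pixels"][:,:,::-1]
o=np.zeros((600,800,3),np.uint8)
def put(im,x,y,w,h,k,X,Y):
    c=cv2.resize(im[y:y+h,x:x+w],None,fx=k,fy=k,interpolation=cv2.INTER_CUBIC); c=np.clip(c*1.3,0,255)
    for i in range(0,w,10): cv2.line(c,(i*k,0),(i*k,4),(0,255,255),1)
    for i in range(0,h,10): cv2.line(c,(0,i*k),(4,i*k),(0,255,255),1)
    o[Y:Y+h*k,X:X+w*k]=c
put(g("top0"),420,230,50,30,8,0,0)      # mouth
put(g("top0"),405,310,50,30,8,400,0)    # high end
put(g("top0"),430,170,50,20,8,0,250)    # stop
put(g("scene0"),310,155,50,30,8,400,250)# high end
put(g("scene0"),240,180,50,20,8,0,420)  # mouth in scene
put(g("w1"),290,230,50*2,25*2,4,400,395+100-100)
cv2.imwrite("pics/crop2.png",o)
```

```text
(no output)
```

View pics/crop2.png

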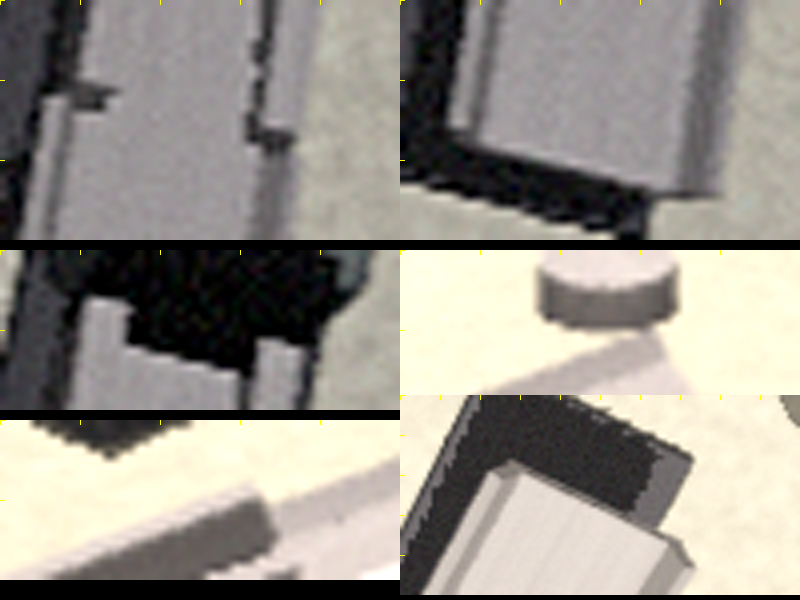

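Run:
```python
from h import *
T=dict(np.load("top0.npz"));S=dict(np.load("scene0.npz"));W=dict(np.load("w1.npz"))
o=.44
f=lambda x,y,z:plane(T,(x-o,y-o),z)
ml,mr=f(434.4,241.5,.067),f(451,247.2,.067); sl,sr=f(446,176.9,.0365),f(461.9,181.3,.0365)
M=(ml+mr)/2;Q=(sl+sr)/2
l=tri(T,(414.4-o,328.1-o),W,(319.6,248.3));rr=tri(T,(440-o,333.8-o),W,(356.6,265.9)); E=(l+rr)/2
print("mouth",M,np.hypot(*(ml-mr)[:2]),"stop",Q,np.hypot(*(sl-sr)[:2]),"end tri",l,rr,E,"w",np.linalg.norm(l-rr))
l2=plane(W,(319.6,248.3),.087);r2=plane(W,(356.6,265.9),.087);print("wrist plane",l2,r2,np.hypot(*(l2-r2)[:2]),(l2+r2)/2)
l3=f(414.4,328.1,.087);r3=f(440,333.8,.087);E3=(l3+r3)/2;print("top plane end",E3)
for a,b,n in((M,Q,"M-Q"),(E,M,"E-M"),(E,Q,"E-Q"),(E3,Q,"E3-Q")):
    d=(b-a)[:2]; print(n,np.degrees(np.arctan2(d[1],d[0])),np.hypot(*d))
print("across yaw",[np.degrees(np.arctan2(*(b-a)[[0,1]]))for a,b in((mr,ml),(sr,sl),(rr,l))])
print("fl mouth",f(427.5,255,.05)/2+f(451.3,255,.05)/2)
```

```text
mouth [ 0.5896 -0.2001  0.067 ] 0.029182402663668387 stop [ 0.7095 -0.2295  0.0365] 0.028744997086872254 end tri [ 0.4551 -0.1699 -0.0108] [ 0.4385 -0.1683  0.1623] [ 0.4468 -0.1691  0.0758] w 0.17386452421219234
wrist plane [ 0.4415 -0.1877  0.087 ] [ 0.4508 -0.1484  0.087 ] 0.04041123870907821 [ 0.4462 -0.1681  0.087 ]
top plane end [ 0.446  -0.1676  0.087 ]
M-Q -13.741411040862301 0.12344119088044168
E-M -12.258258231554992 0.14610069322261945
E-Q -12.937489282773907 0.2695194671560453
E3-Q -13.204487182607748 0.27069835774546386
across yaw [np.float64(18.35986863163533), np.float64(14.883464450054078), np.float64(95.36541789272536)]
fl mouth [ 0.5738 -0.1983  0.05  ]
```

```bash
cat >> h.py <<'E'
U=-13.0; uu=np.array([np.cos(np.radians(U)),np.sin(np.radians(U)),0]); c14,s14=np.cos(np.radians(14)),np.sin(np.radians(14))
def rail(s,h,y=0):  # TCP when the gripped carrier's origin is s up from stop, TCP h above floor
    return np.array([.706,-.2283,.020])-(s+12)*np.r_[c14*uu[:2],-s14]+h*np.r_[s14*uu[:2],c14]+y*np.array([-uu[1],uu[0],0])
E
sed -i 's/def rail/def rail/; s/(s+12)\*np.r_/(s+.012)*np.r_/' h.py
python3 - <<'E'
from h import *
from station import r
s=r.sense();p,R=np.array(s["tcp_pos"]),np.array(s["ee_rot"])
W=[([.50,-.01,.20],down(-152)),([.5472,.1196,.09],down(-137.7)),([.5472,.1196,.031],down(-137.7)),([.5472,.1196,.12],down(-137.7)),]
for a in W: print(go(p,R,*a)); p,R=np.array(a[0]),a[1]
E
```

```text
(array([-123.1,  159.9,   68.7]), array([ 0.   , -0.   , -0.262]))
(array([-102.5,   92.3,  110. ]), array([ 0.  ,  0.  , -0.25]))
(array([ 0.,  0., 59.]), array([0., 0., 0.]))
(array([  0.,   0., -89.]), array([0., 0., 0.]))
```

Call:
servo_tool(
  commands=[
    [[0, -25, 32, 14, 0, 0, -0.05], [0, -50, 64, 28, 0, 0, -0.1], [0, -75, 96, 42, 0, 0, -0.16], [0, -100, 128, 55, 0, 0, -0.21], [0, -123, 160, 69, 0, 0, -0.262]],
  ],
)

```text
time_s: 2.15
tcp_pos: [0.5008, -0.0079, 0.1996]
ee_rot: [[-0.882, -0.472, 0.001], [-0.472, 0.882, 0.0], [-0.001, -0.0, -1.0]]
wrist_force: [0.3, -0.2, -0.2]
gripper_width: 1.0
gripper_force: 0.0
```

Call:
servo_tool(
  commands=[
    [[0, -27, 24, 28, 0, 0, -0.06], [0, -54, 48, 56, 0, 0, -0.12], [0, -80, 72, 84, 0, 0, -0.19], [0, -102, 92, 110, 0, 0, -0.25], [0, -102, 92, 110, 0, 0, -0.25]],
  ],
)

```text
time_s: 2.65
tcp_pos: [0.546, 0.1217, 0.0858]
ee_rot: [[-0.736, -0.677, -0.006], [-0.677, 0.736, -0.003], [0.006, 0.002, -1.0]]
wrist_force: [-0.9, 0.5, -0.9]
gripper_width: 1.0
gripper_force: 0.0
```

Call:
servo_tool(
  commands=[
    [[0, 0, 0, 0, 0, 0, 0], [0, 0, 0, 0, 0, 0, 0], [0, 0, 0, 0, 0, 0, 0], [0, 0, 0, 0, 0, 0, 0], [0, 0, 0, 0, 0, 0, 0]],
  ],
)

```text
time_s: 3.15
tcp_pos: [0.5469, 0.1199, 0.0907]
ee_rot: [[-0.739, -0.674, 0.001], [-0.674, 0.739, 0.001], [-0.001, -0.0, -1.0]]
wrist_force: [-0.3, -0.6, -0.2]
gripper_width: 1.0
gripper_force: 0.0
```

Run:
```python
from h import *
from station import r
s=r.sense();p,R=np.array(s["tcp_pos"]),np.array(s["ee_rot"]);print(p,s["time_s"],s["joints"])
print(go(p,R,[.5472,.1196,.031],down(-137.7)))
t=r.capture("top"); S=r.capture("scene"); cv2.imwrite("pics/t2.png",np.hstack([cv2.resize(t["pixels"][200:350,190:350],(400,375)),cv2.resize(S["pixels"][190:370,320:480],(400,450))[:375]])[:,:,::-1])
```

```text
[0.5469 0.1199 0.0907] 3.15 [ 28.9549  24.0429 -19.4514   0.0014 -46.4221 -76.5656]
(array([ 0.1, -0.5, 59.7]), array([-0.   ,  0.001,  0.002]))
```

View pics/t2.png

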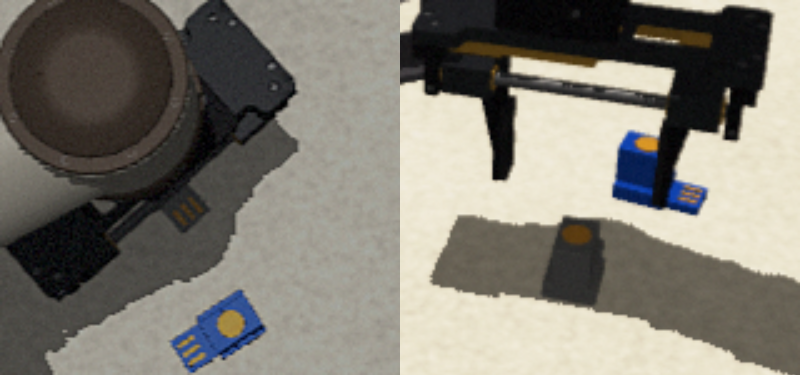

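Both views show B centred between the fingers, with blue clear outside the sweep. Next: descend, grip and lift.

Call:
servo_tool(
  commands=[
    [[0, 0, -0.5, 15, 0, 0, 0], [0, 0, -0.5, 30, 0, 0, 0], [0, 0, -0.5, 45, 0, 0, 0], [0, 0, -0.5, 60, 0, 0, 0], [0, 0, -0.5, 60, 0, 0, 0]],
  ],
)

```text
time_s: 3.75
tcp_pos: [0.5456, 0.1194, 0.0281]
ee_rot: [[-0.738, -0.674, -0.004], [-0.674, 0.738, -0.002], [0.004, 0.001, -1.0]]
wrist_force: [-0.1, -0.1, -0.9]
gripper_width: 0.999
gripper_force: 0.0
```

Call:
servo_tool(
  commands=[
    [[0, 0, 0, 0, 0, 0, 0], [0.5, 0, 0, 0, 0, 0, 0], [1, 0, 0, 0, 0, 0, 0], [1, 0, 0, 0, 0, 0, 0], [1, 0, 0, 0, 0, 0, 0]],
  ],
)

```text
time_s: 4.25
tcp_pos: [0.5472, 0.1202, 0.0303]
ee_rot: [[-0.738, -0.675, 0.001], [-0.675, 0.738, 0.0], [-0.001, -0.0, -1.0]]
wrist_force: [0.8, -0.9, 0.4]
gripper_width: 0.723
gripper_force: 0.0
```

Call:
servo_tool(
  commands=[
    [[1, 0, 0, 0, 0, 0, 0], [1, 0, 0, 0, 0, 0, 0], [1, 0, 0, 0, 0, 0, 0], [1, 0, 0, 0, 0, 0, 0], [1, 0, 0, 0, 0, 0, 0]],
  ],
)

```text
time_s: 4.75
tcp_pos: [0.5471, 0.1201, 0.0298]
ee_rot: [[-0.738, -0.675, -0.0], [-0.675, 0.738, -0.0], [0.0, 0.0, -1.0]]
wrist_force: [0.2, 0.4, -0.2]
gripper_width: 0.274
gripper_force: 30.0
```

Run:
```python
from h import *
from station import r
s=r.sense();p,R=np.array(s["tcp_pos"]),np.array(s["ee_rot"]);print(p,s["time_s"],s["gripper_width"]*87,s["gripper_force"])
W=[([.547,.119,.16],down(-137.7)),([.545,.05,.17],down(-97)),([.54,-.05,.17],down(-55)),(rail(.175,.085),down(-13,14,U)),(rail(.170,.035),down(-13,14,U)),(rail(.170,.031),down(-13,14,U)),(rail(.06,.031),down(-13,14,U))]
for a in W: print(np.array(a[0]),go(p,R,*a)); p,R=np.array(a[0]),a[1]
```

```text
[0.5471 0.1201 0.0298] 4.75 23.822915431729157 29.9993097782135
[0.547 0.119 0.16 ] (array([   0.8,   -0.8, -130.2]), array([ 0.   , -0.   ,  0.003]))
[0.545 0.05  0.17 ] (array([ 47.9, -49.7, -10. ]), array([ 0.  ,  0.  , -0.71]))
[ 0.54 -0.05  0.17] (array([99.9, -7.2,  0. ]), array([ 0.   ,  0.   , -0.733]))
[ 0.5492 -0.1921  0.1477] (array([121.7,  73.9,  22.3]), array([-0.09 , -0.233, -0.729]))
[ 0.5422 -0.1905  0.098 ] (array([ 5., -0., 50.]), array([0., 0., 0.]))
[ 0.5412 -0.1903  0.0941] (array([ 0., -0.,  4.]), array([0., 0., 0.]))
[ 0.6452 -0.2143  0.0675] (array([110.,  -0.,  -0.]), array([0., 0., 0.]))
```

Call:
servo_tool(
  commands=[
    [[1, 0, 0, -20, 0, 0, 0], [1, 0, 0, -50, 0, 0, 0], [1, 0, 0, -80, 0, 0, 0], [1, 0, 0, -110, 0, 0, 0], [1, 0, 0, -130, 0, 0, 0]],
  ],
)

```text
time_s: 5.25
tcp_pos: [0.5475, 0.1203, 0.162]
ee_rot: [[-0.738, -0.675, 0.002], [-0.675, 0.738, 0.001], [-0.002, -0.001, -1.0]]
wrist_force: [-0.1, 0.3, -0.6]
gripper_width: 0.272
gripper_force: 30.0
```

Call:
servo_tool(
  commands=[
    [[1, 10, -10, -2, 0, 0, -0.14], [1, 20, -20, -4, 0, 0, -0.28], [1, 30, -30, -6, 0, 0, -0.42], [1, 39, -40, -8, 0, 0, -0.56], [1, 48, -50, -10, 0, 0, -0.71]],
  ],
)

```text
time_s: 5.75
tcp_pos: [0.5449, 0.0502, 0.1697]
ee_rot: [[-0.114, -0.993, -0.001], [-0.993, 0.114, -0.0], [0.0, 0.001, -1.0]]
wrist_force: [1.3, 0.8, -0.8]
gripper_width: 0.274
gripper_force: 30.0
```

Call:
servo_tool(
  commands=[
    [[1, 20, -1, 0, 0, 0, -0.14], [1, 40, -3, 0, 0, 0, -0.29], [1, 60, -4, 0, 0, 0, -0.44], [1, 80, -6, 0, 0, 0, -0.59], [1, 100, -7, 0, 0, 0, -0.733]],
  ],
)

```text
time_s: 6.25
tcp_pos: [0.5399, -0.0501, 0.1696]
ee_rot: [[0.58, -0.815, -0.001], [-0.815, -0.58, 0.0], [-0.0, 0.001, -1.0]]
wrist_force: [0.1, -0.1, -1.3]
gripper_width: 0.273
gripper_force: 30.0
```

Call:
servo_tool(
  commands=[
    [[1, 24, 15, 4, -0.02, -0.04, -0.13], [1, 48, 29, 8, -0.03, -0.09, -0.27], [1, 72, 44, 12, -0.05, -0.13, -0.41], [1, 97, 59, 17, -0.07, -0.18, -0.55], [1, 122, 74, 22, -0.09, -0.23, -0.69]],
  ],
)

```text
time_s: 6.75
tcp_pos: [0.5499, -0.193, 0.1476]
ee_rot: [[0.938, -0.256, -0.235], [-0.249, -0.967, 0.057], [-0.242, 0.005, -0.97]]
wrist_force: [1.1, 0.7, -0.9]
gripper_width: 0.27
gripper_force: 30.0
```

Call:
servo_tool(
  commands=[
    [[1, 0, 0, 0, 0, 0, -0.03], [1, 0, 0, 0, 0, 0, -0.03], [1, 0, 0, 0, 0, 0, -0.03], [1, 0, 0, 0, 0, 0, -0.03], [1, 0, 0, 0, 0, 0, -0.03]],
  ],
)

```text
time_s: 7.25
tcp_pos: [0.55, -0.1911, 0.1484]
ee_rot: [[0.945, -0.232, -0.232], [-0.225, -0.973, 0.056], [-0.239, -0.001, -0.971]]
wrist_force: [0.0, 0.3, -1.5]
gripper_width: 0.268
gripper_force: 30.0
```

Run:
```python
from h import *
from station import r
s=r.sense();p,R=np.array(s["tcp_pos"]),np.array(s["ee_rot"]);print(p,s["time_s"],s["gripper_width"]*87,s["gripper_force"],s["wrist_force"],s["joints"])
for a in [(rail(.175,.036),down(-13,14,U)),(rail(.175,.031),down(-13,14,U))]: print(np.array(a[0]),go(p,R,*a)); p,R=np.array(a[0]),a[1]
t=r.capture("top"); S=r.capture("scene");np.savez("t3.npz",**t);np.savez("s3.npz",**S); cv2.imwrite("pics/t3.png",np.hstack([cv2.resize(t["pixels"][150:350,380:500],(330,550)),cv2.resize(S["pixels"][90:245,180:370],None,fx=2.4,fy=2.4,interpolation=cv2.INTER_CUBIC)[:372].copy() if 0 else cv2.copyMakeBorder(cv2.resize(S["pixels"][90:245,180:370],(456,372)),0,178,0,0,0)])[:,:,::-1])
```

```text
[ 0.55   -0.1911  0.1484] 7.25 23.285626105242507 29.994223415851593 [ 0.0167  0.3047 -1.4764] [ -4.3948  28.8755  -1.6884  -2.2952 -73.1031  81.9384]
[ 0.5377 -0.1894  0.1002] (array([-0.5,  1.3, 49.8]), array([-0.003, -0.003, -0.006]))
[ 0.5365 -0.1892  0.0953] (array([ 0., -0.,  5.]), array([0., 0., 0.]))
```

View pics/t3.png

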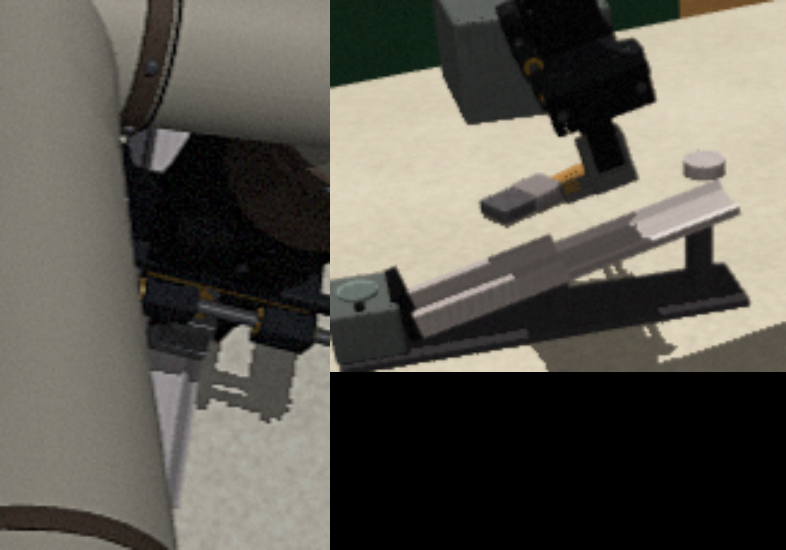

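Call:
servo_tool(
  commands=[
    [[1, -0.5, 1, 12, 0, 0, -0.006], [1, -0.5, 1, 24, 0, 0, -0.006], [1, -0.5, 1, 36, 0, 0, -0.006], [1, -0.5, 1, 46, 0, 0, -0.006], [1, -0.5, 1, 50, 0, 0, -0.006]],
  ],
)

```text
time_s: 7.85
tcp_pos: [0.5364, -0.1895, 0.0976]
ee_rot: [[0.945, -0.227, -0.236], [-0.22, -0.974, 0.057], [-0.243, -0.002, -0.97]]
wrist_force: [0.3, 0.1, -0.7]
gripper_width: 0.272
gripper_force: 30.0
```

Call:
servo_tool(
  commands=[
    [[1, 0, 0, 1, 0, 0, 0], [1, 0, 0, 2, 0, 0, 0], [1, 0, 0, 3, 0, 0, 0], [1, 0, 0, 3, 0, 0, 0], [1, 0, 0, 3, 0, 0, 0]],
  ],
)

```text
time_s: 8.35
tcp_pos: [0.5372, -0.1896, 0.0968]
ee_rot: [[0.946, -0.227, -0.232], [-0.22, -0.974, 0.056], [-0.239, -0.002, -0.971]]
wrist_force: [-0.1, -0.2, -1.3]
gripper_width: 0.275
gripper_force: 30.0
```

Run:
```python
from h import *
from station import r
s=r.sense();p,R=np.array(s["tcp_pos"]),np.array(s["ee_rot"]);print(p,s["time_s"],s["wrist_force"],s["moment"])
print(go(p,R,rail(.175,.030),down(-13,14,U)))
```

```text
[ 0.5372 -0.1896  0.0968] 8.35 [-0.1259 -0.1821 -1.2695] [-0.2154 -0.3882  0.0195]
(array([-0.4, -0.3,  2.6]), array([-0.003, -0.003, -0.001]))
```

No contact yet; 2.6 mm to go nominally.

Call:
servo_tool(
  commands=[
    [[1, 0, 0, 0.5, 0, 0, 0], [1, 0, 0, 1, 0, 0, 0], [1, 0, 0, 1.5, 0, 0, 0], [1, 0, 0, 2, 0, 0, 0], [1, 0, 0, 2, 0, 0, 0]],
  ],
)

```text
time_s: 8.85
tcp_pos: [0.5364, -0.1894, 0.0945]
ee_rot: [[0.946, -0.227, -0.233], [-0.22, -0.974, 0.057], [-0.24, -0.002, -0.971]]
wrist_force: [0.0, 0.4, -0.0]
gripper_width: 0.272
gripper_force: 30.0
```

Call:
servo_tool(
  commands=[
    [[1, 0, 0, 0.5, 0, 0, 0], [1, 0, 0, 1, 0, 0, 0], [1, 0, 0, 1, 0, 0, 0], [1, 0, 0, 1, 0, 0, 0], [1, 0, 0, 1, 0, 0, 0]],
  ],
)

```text
time_s: 9.35
tcp_pos: [0.5365, -0.1894, 0.0942]
ee_rot: [[0.946, -0.226, -0.232], [-0.219, -0.974, 0.056], [-0.239, -0.002, -0.971]]
wrist_force: [-0.3, 0.9, 4.3]
gripper_width: 0.274
gripper_force: 30.0
```

Contact came at the expected height (4 N). Next: slide down the rail.

Call:
servo_tool(
  commands=[
    [[1, 6, 0, -0.5, 0, 0, 0], [1, 12, 0, -0.5, 0, 0, 0], [1, 18, 0, -0.5, 0, 0, 0], [1, 24, 0, -0.5, 0, 0, 0], [1, 30, 0, -0.5, 0, 0, 0]],
  ],
)

```text
time_s: 9.85
tcp_pos: [0.5652, -0.1962, 0.0868]
ee_rot: [[0.946, -0.227, -0.233], [-0.219, -0.974, 0.056], [-0.24, -0.002, -0.971]]
wrist_force: [-1.1, -1.0, 5.2]
gripper_width: 0.272
gripper_force: 30.0
```

Call:
servo_tool(
  commands=[
    [[1, 5, 0, 0, 0, 0, 0], [1, 10, 0, 0, 0, 0, 0], [1, 15, 0, 0, 0, 0, 0], [1, 20, 0, 0, 0, 0, 0], [1, 25, 0, 0, 0, 0, 0]],
  ],
)

```text
time_s: 10.35
tcp_pos: [0.5888, -0.2016, 0.0808]
ee_rot: [[0.946, -0.227, -0.233], [-0.219, -0.974, 0.057], [-0.24, -0.002, -0.971]]
wrist_force: [-1.7, -0.1, 5.1]
gripper_width: 0.267
gripper_force: 30.0
```

Call:
servo_tool(
  commands=[
    [[1, 6, 0, -0.3, 0, 0, 0], [1, 12, 0, -0.3, 0, 0, 0], [1, 18, 0, -0.3, 0, 0, 0], [1, 24, 0, -0.3, 0, 0, 0], [1, 30, 0, -0.3, 0, 0, 0]],
  ],
)

```text
time_s: 10.85
tcp_pos: [0.6173, -0.2082, 0.0736]
ee_rot: [[0.946, -0.227, -0.233], [-0.22, -0.974, 0.057], [-0.24, -0.002, -0.971]]
wrist_force: [-1.0, -0.8, 1.8]
gripper_width: 0.274
gripper_force: 30.0
```

Call:
servo_tool(
  commands=[
    [[1, 6, 0, 0, 0, 0, 0], [1, 12, 0, 0, 0, 0, 0], [1, 18, 0, 0, 0, 0, 0], [1, 24, 0, 0, 0, 0, 0], [1, 30, 0, 0, 0, 0, 0]],
  ],
)

```text
time_s: 11.35
tcp_pos: [0.6457, -0.2147, 0.0663]
ee_rot: [[0.946, -0.227, -0.233], [-0.22, -0.974, 0.057], [-0.24, -0.003, -0.971]]
wrist_force: [-0.0, 0.8, 0.3]
gripper_width: 0.273
gripper_force: 30.0
```

Call:
servo_tool(
  commands=[
    [[1, 0, 0, 0, 0, 0, 0], [0.6, 0, 0, 0, 0, 0, 0], [0.4, 0, 0, 0, 0, 0, 0], [0.2, 0, 0, 0, 0, 0, 0], [0, 0, 0, 0, 0, 0, 0]],
  ],
)

```text
time_s: 11.85
tcp_pos: [0.6451, -0.2146, 0.067]
ee_rot: [[0.946, -0.227, -0.233], [-0.219, -0.974, 0.057], [-0.24, -0.002, -0.971]]
wrist_force: [0.0, -0.7, -0.1]
gripper_width: 0.55
gripper_force: 0.0
```

Run:
```python
from h import *
from station import r
s=r.sense();p,R=np.array(s["tcp_pos"]),np.array(s["ee_rot"]);print(p,s["time_s"],s["gripper_width"],s["wrist_force"],s["joints"])
a=(.5768,.296);U2=[(p-R[:,2]*.12,R),([.62,.0,.22],down(-25)),([.60,.17,.20],down(-44.4)),([*a,.09],down(-44.4)),([*a,.031],down(-44.4))]
for q in U2: print(np.array(q[0]),go(p,R,*q)); p,R=np.array(q[0]),q[1]
```

```text
[ 0.6451 -0.2146  0.067 ] 11.85 0.5495941612943792 [ 0.0116 -0.6502 -0.143 ] [ -5.6686  41.9502  10.1739  -2.0074 -71.9641  83.4388]
[ 0.6731 -0.2214  0.1835] (array([  -0.,    0., -120.]), array([0., 0., 0.]))
[0.62 0.   0.22] (array([-107.5, -203.7,  -10.6]), array([0.023, 0.241, 0.207]))
[0.6  0.17 0.2 ] (array([ -90. , -145.6,   20. ]), array([0.   , 0.   , 0.339]))
[0.5768 0.296  0.09  ] (array([-104.7,  -73.8,  110. ]), array([0., 0., 0.]))
[0.5768 0.296  0.031 ] (array([ 0.,  0., 59.]), array([0., 0., 0.]))
```

Call:
servo_tool(
  commands=[
    [[0, 0, 0, 0, 0, 0, 0], [0, 0, 0, -20, 0, 0, 0], [0, 0, 0, -50, 0, 0, 0], [0, 0, 0, -85, 0, 0, 0], [0, 0, 0, -120, 0, 0, 0]],
  ],
)

```text
time_s: 12.35
tcp_pos: [0.6731, -0.2215, 0.1845]
ee_rot: [[0.946, -0.227, -0.234], [-0.219, -0.974, 0.057], [-0.24, -0.002, -0.971]]
wrist_force: [0.8, -0.6, 0.6]
gripper_width: 0.968
gripper_force: 0.0
```

Call:
servo_tool(
  commands=[
    [[0, -22, -40, -2, 0.005, 0.05, 0.04], [0, -44, -80, -4, 0.01, 0.1, 0.08], [0, -66, -122, -6, 0.01, 0.14, 0.12], [0, -88, -164, -8, 0.02, 0.19, 0.16], [0, -107, -204, -11, 0.023, 0.241, 0.207]],
  ],
)

```text
time_s: 12.85
tcp_pos: [0.62, 0.0017, 0.221]
ee_rot: [[0.905, -0.425, 0.003], [-0.425, -0.905, 0.001], [0.002, -0.002, -1.0]]
wrist_force: [1.5, 0.2, 0.6]
gripper_width: 1.002
gripper_force: 0.0
```

Call:
servo_tool(
  commands=[
    [[0, -18, -29, 4, 0, 0, 0.07], [0, -36, -58, 8, 0, 0, 0.14], [0, -54, -87, 12, 0, 0, 0.2], [0, -72, -116, 16, 0, 0, 0.27], [0, -90, -146, 20, 0, 0, 0.339]],
  ],
)

```text
time_s: 13.35
tcp_pos: [0.6004, 0.1718, 0.2004]
ee_rot: [[0.712, -0.702, 0.0], [-0.702, -0.712, 0.001], [-0.0, -0.0, -1.0]]
wrist_force: [0.5, 0.9, -0.0]
gripper_width: 0.999
gripper_force: 0.0
```

Call:
servo_tool(
  commands=[
    [[0, -25, -18, 25, 0, 0, 0], [0, -50, -36, 50, 0, 0, 0], [0, -77, -55, 80, 0, 0, 0], [0, -95, -67, 100, 0, 0, 0], [0, -105, -74, 110, 0, 0, 0]],
  ],
)

```text
time_s: 13.85
tcp_pos: [0.5762, 0.2979, 0.088]
ee_rot: [[0.715, -0.699, -0.003], [-0.699, -0.715, -0.002], [-0.001, 0.003, -1.0]]
wrist_force: [-0.9, -0.0, -0.6]
gripper_width: 0.997
gripper_force: 0.0
```

Call:
servo_tool(
  commands=[
    [[0, 0, 0, 0, 0, 0, 0], [0, 0, 0, 0, 0, 0, 0], [0, 0, 0, 0, 0, 0, 0], [0, 0, 0, 0, 0, 0, 0], [0, 0, 0, 0, 0, 0, 0]],
  ],
)

```text
time_s: 14.35
tcp_pos: [0.5783, 0.2962, 0.0913]
ee_rot: [[0.713, -0.701, 0.001], [-0.701, -0.713, 0.001], [-0.0, -0.002, -1.0]]
wrist_force: [0.1, -1.1, -0.7]
gripper_width: 1.001
gripper_force: 0.0
```

Run:
```python
from h import *
from station import r
s=r.sense();p,R=np.array(s["tcp_pos"]),np.array(s["ee_rot"]);print(p,s["time_s"],s["joints"],s["gripper_width"])
print(go(p,R,[.5768,.2962,.0315],down(-44.4)))
t=r.capture("top"); S=r.capture("scene"); np.savez("t4.npz",**t);np.savez("s4.npz",**S)
cv2.imwrite("pics/t4.png",np.hstack([cv2.resize(t["pixels"][130:340,395:490],(250,550)),cv2.resize(S["pixels"][150:250,170:360],(500,263)).repeat(1,0) if 0 else np.vstack([cv2.resize(S["pixels"][150:250,170:360],(500,263)),cv2.resize(S["pixels"][290:410,400:617],(500,287))])])[:,:,::-1])
```

```text
[0.5783 0.2962 0.0913] 14.35 [ 41.3529  31.3844  -5.9909  -0.0304 -52.5356   4.1719] 1.0012012278710976
(array([-1. ,  1.1, 59.8]), array([-0.002,  0.   , -0.002]))
```

View pics/t4.png

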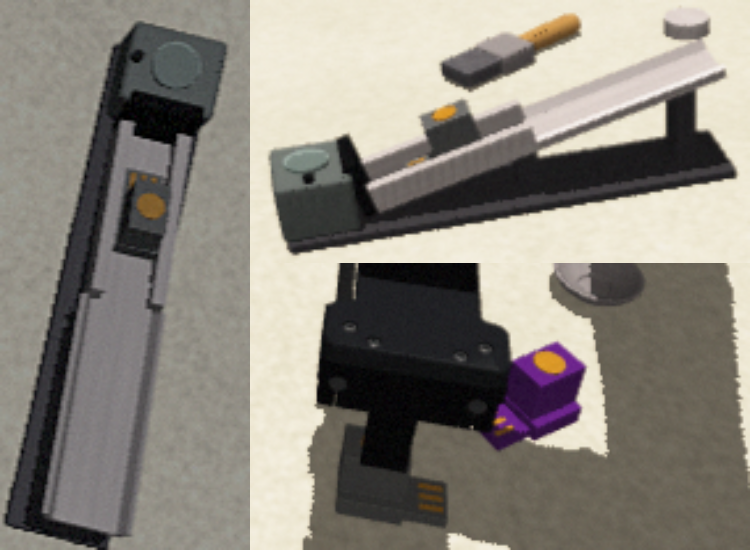

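B is lying square under the lips, with its nose downhill at top-crop (150,185). Fingers are around A at scene-crop (390,460), and purple is clear. Next: pick A.

Call:
servo_tool(
  commands=[
    [[0, -1, 1, 15, 0, 0, 0], [0, -1, 1, 30, 0, 0, 0], [0, -1, 1, 45, 0, 0, 0], [0, -1, 1, 57, 0, 0, 0], [0, -1, 1, 59, 0, 0, 0]],
  ],
)

```text
time_s: 14.95
tcp_pos: [0.5753, 0.296, 0.0292]
ee_rot: [[0.714, -0.7, -0.003], [-0.7, -0.714, -0.002], [-0.001, 0.004, -1.0]]
wrist_force: [-0.2, -1.0, 0.7]
gripper_width: 1.0
gripper_force: 0.0
```

Call:
servo_tool(
  commands=[
    [[0, 0, 0, 0, 0, 0, 0], [0.5, 0, 0, 0, 0, 0, 0], [1, 0, 0, 0, 0, 0, 0], [1, 0, 0, 0, 0, 0, 0], [1, 0, 0, 0, 0, 0, 0]],
  ],
)

```text
time_s: 15.45
tcp_pos: [0.5764, 0.297, 0.0317]
ee_rot: [[0.714, -0.7, 0.0], [-0.7, -0.714, 0.001], [-0.0, -0.001, -1.0]]
wrist_force: [-0.1, -0.1, -0.3]
gripper_width: 0.717
gripper_force: 0.0
```

Call:
servo_tool(
  commands=[
    [[1, 0, 0, 0, 0, 0, 0], [1, 0, 0, 0, 0, 0, 0], [1, 0, 0, 0, 0, 0, 0], [1, 0, 0, 0, 0, 0, 0], [1, 0, 0, 0, 0, 0, 0]],
  ],
)

```text
time_s: 15.95
tcp_pos: [0.5762, 0.2968, 0.0312]
ee_rot: [[0.714, -0.7, -0.0], [-0.7, -0.714, 0.0], [-0.0, 0.0, -1.0]]
wrist_force: [0.3, 0.3, 0.4]
gripper_width: 0.273
gripper_force: 30.0
```

Run:
```python
from h import *
from station import r
s=r.sense();p,R=np.array(s["tcp_pos"]),np.array(s["ee_rot"]);print(p,s["time_s"],s["gripper_width"]*87,s["gripper_force"])
Rr=down(167,0)
Rr=Ro.from_rotvec(np.radians(14)*np.array([-uu[1],uu[0],0])).as_matrix()@Rr
W=[([.577,.296,.16],down(-44.4)),([.58,.18,.18],down(-82)),([.575,.06,.18],down(-120)),([.56,-.07,.18],down(-158)),(rail(.185,.085),Rr),(rail(.185,.036),Rr),(rail(.09,.036),Rr)]
for a in W: print(np.array(a[0]),go(p,R,*a)); p,R=np.array(a[0]),a[1]
```

```text
[0.5762 0.2968 0.0312] 15.95 23.755264826162392 30.004388988018036
[0.577 0.296 0.16 ] (array([   1.1,    0.1, -128.8]), array([ 0.,  0., -0.]))
[0.58 0.18 0.18] (array([ 83.3,  80.8, -20. ]), array([0.   , 0.   , 0.656]))
[0.575 0.06  0.18 ] (array([118.1,  21.7,   0. ]), array([0.   , 0.   , 0.663]))
[ 0.56 -0.07  0.18] (array([120.1, -52. ,   0. ]), array([0.   , 0.   , 0.663]))
[ 0.5398 -0.1899  0.1501] (array([  63.7, -103.6,   29.9]), array([-0.075,  0.237,  0.608]))
[ 0.5282 -0.1873  0.1026] (array([-0.,  0., 49.]), array([0., 0., 0.]))
[ 0.6181 -0.208   0.0796] (array([-95.,  -0.,   0.]), array([0., 0., 0.]))
```

Call:
servo_tool(
  commands=[
    [[1, 0, 0, -20, 0, 0, 0], [1, 0, 0, -50, 0, 0, 0], [1, 0, 0, -80, 0, 0, 0], [1, 0, 0, -110, 0, 0, 0], [1, 1, 0, -129, 0, 0, 0]],
  ],
)

```text
time_s: 16.45
tcp_pos: [0.5776, 0.2966, 0.1629]
ee_rot: [[0.714, -0.7, 0.002], [-0.7, -0.714, 0.002], [0.0, -0.003, -1.0]]
wrist_force: [0.7, -0.6, -0.2]
gripper_width: 0.269
gripper_force: 30.0
```

Call:
servo_tool(
  commands=[
    [[1, 16, 16, -4, 0, 0, 0.13], [1, 33, 32, -8, 0, 0, 0.26], [1, 50, 48, -12, 0, 0, 0.39], [1, 66, 64, -16, 0, 0, 0.52], [1, 83, 81, -20, 0, 0, 0.656]],
  ],
)

```text
time_s: 16.95
tcp_pos: [0.5793, 0.1792, 0.1801]
ee_rot: [[0.134, -0.991, -0.001], [-0.991, -0.134, 0.0], [-0.0, 0.001, -1.0]]
wrist_force: [-0.0, -0.6, -1.0]
gripper_width: 0.273
gripper_force: 30.0
```

Call:
servo_tool(
  commands=[
    [[1, 24, 4, 0, 0, 0, 0.13], [1, 47, 9, 0, 0, 0, 0.26], [1, 71, 13, 0, 0, 0, 0.4], [1, 95, 17, 0, 0, 0, 0.53], [1, 118, 22, 0, 0, 0, 0.663]],
  ],
)

```text
time_s: 17.45
tcp_pos: [0.5739, 0.0592, 0.18]
ee_rot: [[-0.505, -0.863, -0.001], [-0.863, 0.505, 0.0], [0.0, 0.001, -1.0]]
wrist_force: [0.2, 0.3, -0.6]
gripper_width: 0.274
gripper_force: 30.0
```

Call:
servo_tool(
  commands=[
    [[1, 24, -10, 0, 0, 0, 0.13], [1, 48, -21, 0, 0, 0, 0.26], [1, 72, -31, 0, 0, 0, 0.4], [1, 96, -42, 0, 0, 0, 0.53], [1, 120, -52, 0, 0, 0, 0.663]],
  ],
)

```text
time_s: 17.95
tcp_pos: [0.5588, -0.0707, 0.18]
ee_rot: [[-0.929, -0.37, -0.001], [-0.37, 0.929, 0.0], [0.0, 0.001, -1.0]]
wrist_force: [0.1, -0.1, -0.8]
gripper_width: 0.274
gripper_force: 30.0
```

Call:
servo_tool(
  commands=[
    [[1, 13, -21, 6, -0.015, 0.05, 0.12], [1, 26, -42, 12, -0.03, 0.1, 0.24], [1, 38, -62, 18, -0.045, 0.14, 0.36], [1, 51, -83, 24, -0.06, 0.19, 0.49], [1, 64, -104, 30, -0.075, 0.237, 0.608]],
  ],
)

```text
time_s: 18.45
tcp_pos: [0.5387, -0.1908, 0.1498]
ee_rot: [[-0.944, 0.23, -0.238], [0.223, 0.973, 0.056], [0.244, -0.0, -0.97]]
wrist_force: [0.0, -0.5, -1.2]
gripper_width: 0.273
gripper_force: 30.0
```

Call:
servo_tool(
  commands=[
    [[1, 0, 0, 0, 0, 0, 0], [1, 0, 0, 0, 0, 0, 0], [1, 0, 0, 0, 0, 0, 0], [1, 0, 0, 0, 0, 0, 0], [1, 0, 0, 0, 0, 0, 0]],
  ],
)

```text
time_s: 18.95
tcp_pos: [0.539, -0.1893, 0.1507]
ee_rot: [[-0.946, 0.223, -0.235], [0.217, 0.975, 0.055], [0.242, 0.001, -0.97]]
wrist_force: [0.1, 0.4, -0.6]
gripper_width: 0.273
gripper_force: 30.0
```

Run:
```python
from h import *
from station import r
s=r.sense();p,R=np.array(s["tcp_pos"]),np.array(s["ee_rot"]);print(p,s["time_s"],s["gripper_width"]*87,s["wrist_force"],s["joints"])
Rr=Ro.from_rotvec(np.radians(14)*np.array([-uu[1],uu[0],0])).as_matrix()@down(167)
print(go(p,R,rail(.185,.032),Rr))
```

```text
[ 0.539  -0.1893  0.1507] 18.95 23.748948334899232 [ 0.1343  0.3793 -0.5969] [ -4.2549  27.8452  -3.1775  -2.219  -72.8162 -97.7351]
(array([-1. , -0.5, 53.3]), array([0.   , 0.   , 0.002]))
```

Call:
servo_tool(
  commands=[
    [[1, -1, -0.5, 12, 0, 0, 0], [1, -1, -0.5, 26, 0, 0, 0], [1, -1, -0.5, 40, 0, 0, 0], [1, -1, -0.5, 48, 0, 0, 0], [1, -1, -0.5, 51, 0, 0, 0]],
  ],
)

```text
time_s: 19.45
tcp_pos: [0.5268, -0.1877, 0.0992]
ee_rot: [[-0.945, 0.225, -0.239], [0.218, 0.974, 0.055], [0.245, 0.0, -0.97]]
wrist_force: [-0.5, 0.4, -0.9]
gripper_width: 0.278
gripper_force: 30.0
```

Call:
servo_tool(
  commands=[
    [[1, 0, 0, 0.5, 0, 0, 0], [1, 0, 0, 1, 0, 0, 0], [1, 0, 0, 1.5, 0, 0, 0], [1, 0, 0, 2, 0, 0, 0], [1, 0, 0, 2, 0, 0, 0]],
  ],
)

```text
time_s: 19.95
tcp_pos: [0.5273, -0.1879, 0.0986]
ee_rot: [[-0.945, 0.225, -0.236], [0.218, 0.974, 0.055], [0.242, 0.001, -0.97]]
wrist_force: [0.1, 0.7, -0.4]
gripper_width: 0.27
gripper_force: 30.0
```

Call:
servo_tool(
  commands=[
    [[1, 0, 0, 0.5, 0, 0, 0], [1, 0, 0, 1, 0, 0, 0], [1, 0, 0, 1, 0, 0, 0], [1, 0, 0, 1, 0, 0, 0], [1, 0, 0, 1, 0, 0, 0]],
  ],
)

```text
time_s: 20.45
tcp_pos: [0.5271, -0.1879, 0.0979]
ee_rot: [[-0.945, 0.225, -0.236], [0.218, 0.974, 0.055], [0.242, 0.0, -0.97]]
wrist_force: [0.5, 0.4, 2.9]
gripper_width: 0.272
gripper_force: 30.0
```

Contact again. Slide down, carefully towards the end.

Call:
servo_tool(
  commands=[
    [[1, -6, 0, -0.4, 0, 0, 0], [1, -12, 0, -0.4, 0, 0, 0], [1, -18, 0, -0.4, 0, 0, 0], [1, -24, 0, -0.4, 0, 0, 0], [1, -30, 0, -0.4, 0, 0, 0]],
  ],
)

```text
time_s: 20.95
tcp_pos: [0.5559, -0.1946, 0.0906]
ee_rot: [[-0.945, 0.225, -0.237], [0.218, 0.974, 0.055], [0.243, 0.0, -0.97]]
wrist_force: [-1.1, 0.0, 5.3]
gripper_width: 0.27
gripper_force: 30.0
```

Call:
servo_tool(
  commands=[
    [[1, -6, 0, 0, 0, 0, 0], [1, -12, 0, 0, 0, 0, 0], [1, -18, 0, 0, 0, 0, 0], [1, -24, 0, 0, 0, 0, 0], [1, -30, 0, 0, 0, 0, 0]],
  ],
)

```text
time_s: 21.45
tcp_pos: [0.5842, -0.2011, 0.0833]
ee_rot: [[-0.945, 0.225, -0.236], [0.218, 0.974, 0.055], [0.243, 0.0, -0.97]]
wrist_force: [-1.5, -0.1, 5.8]
gripper_width: 0.27
gripper_force: 30.0
```

Call:
servo_tool(
  commands=[
    [[1, -5, 0, -0.3, 0, 0, 0], [1, -10, 0, -0.3, 0, 0, 0], [1, -15, 0, -0.3, 0, 0, 0], [1, -20, 0, -0.3, 0, 0, 0], [1, -25, 0, -0.3, 0, 0, 0]],
  ],
)

```text
time_s: 21.95
tcp_pos: [0.6078, -0.2065, 0.0774]
ee_rot: [[-0.945, 0.225, -0.237], [0.218, 0.974, 0.055], [0.243, 0.0, -0.97]]
wrist_force: [-1.7, 0.3, 3.3]
gripper_width: 0.271
gripper_force: 30.0
```

Run:
```python
from h import *
from station import r
s=r.sense();p,R=np.array(s["tcp_pos"]),np.array(s["ee_rot"]);print(p,s["time_s"],s["wrist_force"])
Rr=Ro.from_rotvec(np.radians(14)*np.array([-uu[1],uu[0],0])).as_matrix()@down(167)
print(go(p,R,rail(.09,.031),Rr))
```

```text
[ 0.6078 -0.2065  0.0774] 21.95 [-1.6523  0.2923  3.2935]
(array([-9.5,  0.8,  0.3]), array([ 0.   , -0.001,  0.   ]))
```

Call:
servo_tool(
  commands=[
    [[1, -2, 0, 0, 0, 0, 0], [1, -4, 0, 0, 0, 0, 0], [1, -6, 0, 0, 0, 0, 0], [1, -7, 0, 0, 0, 0, 0], [1, -8, 0, 0, 0, 0, 0]],
  ],
)

```text
time_s: 22.45
tcp_pos: [0.615, -0.2081, 0.0755]
ee_rot: [[-0.945, 0.225, -0.236], [0.218, 0.974, 0.055], [0.243, 0.001, -0.97]]
wrist_force: [-1.6, 0.9, 2.5]
gripper_width: 0.27
gripper_force: 30.0
```

Call:
servo_tool(
  commands=[
    [[1, -0.5, 0, 0, 0, 0, 0], [1, -1, 0, 0, 0, 0, 0], [1, -1.5, 0, 0, 0, 0, 0], [1, -2, 0, 0, 0, 0, 0], [1, -2, 0, 0, 0, 0, 0]],
  ],
)

```text
time_s: 22.95
tcp_pos: [0.617, -0.2086, 0.075]
ee_rot: [[-0.945, 0.225, -0.236], [0.218, 0.974, 0.055], [0.243, 0.0, -0.97]]
wrist_force: [-0.3, 0.8, 2.6]
gripper_width: 0.271
gripper_force: 30.0
```

Call:
servo_tool(
  commands=[
    [[1, -0.5, 0, 0, 0, 0, 0], [1, -1, 0, 0, 0, 0, 0], [1, -1, 0, 0, 0, 0, 0], [1, -1, 0, 0, 0, 0, 0], [1, -1, 0, 0, 0, 0, 0]],
  ],
)

```text
time_s: 23.45
tcp_pos: [0.6176, -0.2088, 0.0748]
ee_rot: [[-0.945, 0.225, -0.237], [0.218, 0.974, 0.055], [0.243, 0.0, -0.97]]
wrist_force: [-1.9, 0.5, 3.2]
gripper_width: 0.275
gripper_force: 30.0
```

Not home yet; continue in 1 mm steps.

Call:
servo_tool(
  commands=[
    [[1, -0.5, 0, 0, 0, 0, 0], [1, -1, 0, 0, 0, 0, 0], [1, -1, 0, 0, 0, 0, 0], [1, -1, 0, 0, 0, 0, 0], [1, -1, 0, 0, 0, 0, 0]],
  ],
)

```text
time_s: 23.95
tcp_pos: [0.6178, -0.2088, 0.0749]
ee_rot: [[-0.945, 0.225, -0.239], [0.218, 0.974, 0.056], [0.245, 0.0, -0.969]]
wrist_force: [-3.6, 2.5, 5.7]
gripper_width: 0.277
gripper_force: 30.0
```

Call:
servo_tool(
  commands=[
    [[1, -0.5, 0, 0, 0, 0, 0], [1, -1, 0, 0, 0, 0, 0], [1, -1, 0, 0, 0, 0, 0], [1, -1, 0, 0, 0, 0, 0], [1, -1, 0, 0, 0, 0, 0]],
  ],
)

```text
time_s: 24.45
tcp_pos: [0.6179, -0.2088, 0.0749]
ee_rot: [[-0.944, 0.225, -0.241], [0.218, 0.974, 0.056], [0.247, 0.0, -0.969]]
wrist_force: [-5.8, 2.0, 8.8]
gripper_width: 0.271
gripper_force: 30.0
```

Call:
servo_tool(
  commands=[
    [[1, -0.5, 0, 0, 0, 0, 0], [1, -1, 0, 0, 0, 0, 0], [1, -1, 0, 0, 0, 0, 0], [1, -1, 0, 0, 0, 0, 0], [1, -1, 0, 0, 0, 0, 0]],
  ],
)

```text
time_s: 24.95
tcp_pos: [0.618, -0.2089, 0.075]
ee_rot: [[-0.944, 0.225, -0.243], [0.218, 0.974, 0.056], [0.249, 0.0, -0.968]]
wrist_force: [-6.8, 2.8, 9.1]
gripper_width: 0.27
gripper_force: 30.0
```

The TCP has stopped and the force is rising, so the pair is home. Release, rise and look.

Call:
servo_tool(
  commands=[
    [[0.6, 0, 0, 0, 0, 0, 0], [0.4, 0, 0, 0, 0, 0, 0], [0.2, 0, 0, 0, 0, 0, 0], [0, 0, 0, 0, 0, 0, 0], [0, 0, 0, 0, 0, 0, 0]],
  ],
)

```text
time_s: 25.45
tcp_pos: [0.6208, -0.2095, 0.0737]
ee_rot: [[-0.945, 0.225, -0.236], [0.218, 0.974, 0.055], [0.243, 0.0, -0.97]]
wrist_force: [-0.7, -0.1, -0.2]
gripper_width: 0.642
gripper_force: 0.0
```

Call:
servo_tool(
  commands=[
    [[0, 0, 0, -5, 0, 0, 0], [0, 0, 0, -25, 0, 0, 0], [0, 0, 0, -50, 0, 0, 0], [0, 0, 0, -80, 0, 0, 0], [0, 0, 0, -110, 0, 0, 0]],
  ],
)

```text
time_s: 25.95
tcp_pos: [0.6469, -0.2156, 0.1822]
ee_rot: [[-0.945, 0.225, -0.236], [0.218, 0.974, 0.055], [0.243, 0.0, -0.97]]
wrist_force: [1.4, 1.1, -0.3]
gripper_width: 0.986
gripper_force: 0.0
```

Call:
servo_tool(
  commands=[
    [[0, 40, 0, 0, 0, 0, 0], [0, 80, 0, 0, 0, 0, 0], [0, 120, 0, 0, 0, 0, 0], [0, 150, 0, 0, 0, 0, 0], [0, 160, 0, 0, 0, 0, 0]],
  ],
)

```text
time_s: 26.45
tcp_pos: [0.4936, -0.1803, 0.2218]
ee_rot: [[-0.946, 0.225, -0.234], [0.218, 0.974, 0.055], [0.24, 0.001, -0.971]]
wrist_force: [-0.0, -0.0, 0.3]
gripper_width: 1.002
gripper_force: 0.0
```

Run:
```python
from h import *
from station import r
s=r.sense();print(s["tcp_pos"],s["time_s"],s["wrist_force"],s["joints"])
t=r.capture("top"); S=r.capture("scene"); np.savez("t5.npz",**t);np.savez("s5.npz",**S)
for c in(t,S):
    h=cv2.cvtColor(c["pixels"],cv2.COLOR_RGB2HSV);m=cv2.inRange(h,(8,110,90),(30,255,255));k,_,st,ce=cv2.connectedComponentsWithStats(m)
    print([(st[i,4],np.round(ce[i],1).tolist()) for i in range(1,k) if 4<st[i,4]<250 and (395<ce[i][0]<490 if c is t else 180<ce[i][0]<350)])
cv2.imwrite("pics/t5.png",np.hstack([cv2.resize(t["pixels"][130:340,395:490],(270,597),interpolation=cv2.INTER_CUBIC),np.vstack([cv2.resize(S["pixels"][165:255,170:300],(520,360),interpolation=cv2.INTER_CUBIC),np.zeros((237,520,3),np.uint8)])])[:,:,::-1])
```

```text
[ 0.4936 -0.1803  0.2218] 26.45 [-0.0028 -0.0273  0.3214] [ -3.7106  20.0848  -4.6876  -2.3093 -78.9629 -98.5573]
[]
[(np.int32(120), [284.3, 160.8]), (np.int32(42), [258.4, 186.6]), (np.int32(40), [229.0, 198.3]), (np.int32(8), [247.5, 205.0]), (np.int32(9), [219.1, 216.1]), (np.int32(107), [277.7, 304.0])]
```

View pics/t5.png

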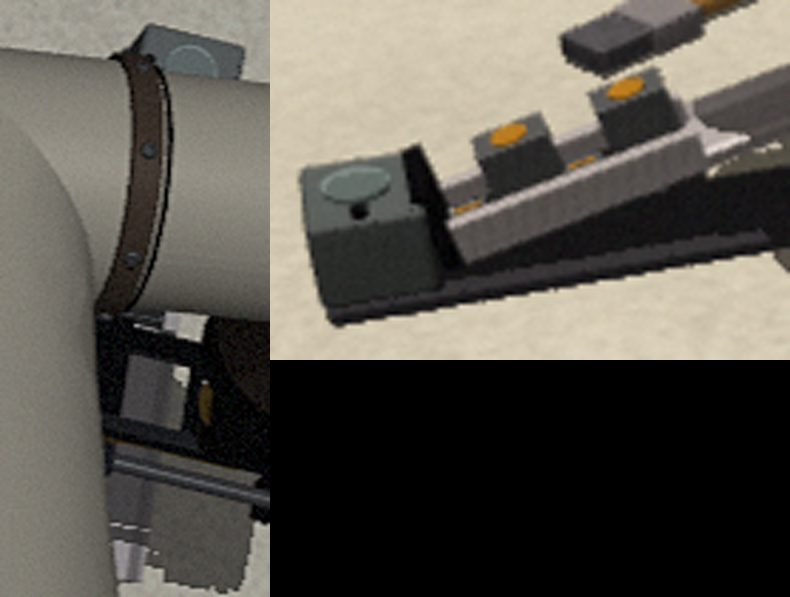

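Scene view: two carriers nose-down under the lips, with discs at (229.0,198.3) and (258.4,186.6). I'll check the spacing, then push once more from behind to be sure.

Run:
```python
from h import *
from station import r
S=dict(np.load("s5.npz"))
n=np.array([-uu[1],uu[0],0]);S0=np.array([.706,-.2283,.02]);a=np.r_[-c14*uu[:2],s14]; nn=np.r_[s14*uu[:2],c14]
for px in((229.0,198.3),(258.4,186.6)):
    o=-S["R"].T@S["t"];d=S["R"].T@np.linalg.solve(S["camera_matrix"],[*px,1]);X=o+d*(((S0+.04*nn-o)@nn)/(d@nn));print("s",(X-S0)@a,"y",(X-S0)@n)
s=r.sense();p,R=np.array(s["tcp_pos"]),np.array(s["ee_rot"])
Rr=Ro.from_rotvec(np.radians(14)*np.array([-uu[1],uu[0],0])).as_matrix()@down(167)
for h,q in((.09,.150),(.034,.150),(.034,.1295)):
    t=rail(q-.012,h);print(t,go(p,R,t,Rr));p,R=t,Rr
```

```text
s 0.04108430865308853 y 0.000774950291937026
s 0.10131898066703694 y -0.0003940346528642672
[ 0.5854 -0.2005  0.1436] (array([-108.3,    0.8,   53.1]), array([0.001, 0.002, 0.   ]))
[ 0.5722 -0.1974  0.0893] (array([-0., -0., 56.]), array([0., 0., 0.]))
[ 0.5916 -0.2019  0.0843] (array([-20.5,   0. ,   0. ]), array([0., 0., 0.]))
```

Call:
servo_tool(
  commands=[
    [[1, -25, 0, 10, 0, 0, 0], [1, -50, 0, 20, 0, 0, 0], [1, -75, 0, 32, 0, 0, 0], [1, -97, 1, 45, 0, 0, 0], [1, -106, 1, 53, 0, 0, 0]],
  ],
)

```text
time_s: 27.05
tcp_pos: [0.5849, -0.2001, 0.1391]
ee_rot: [[-0.945, 0.225, -0.239], [0.218, 0.974, 0.055], [0.245, 0.0, -0.969]]
wrist_force: [-0.0, -1.1, -0.4]
gripper_width: 0.628
gripper_force: 0.0
```

Call:
servo_tool(
  commands=[
    [[1, 0, 0, 0, 0, 0, 0], [1, 0, 0, 0, 0, 0, 0], [1, 0, 0, 0, 0, 0, 0], [1, 0, 0, 0, 0, 0, 0], [1, 0, 0, 0, 0, 0, 0]],
  ],
)

```text
time_s: 27.55
tcp_pos: [0.5833, -0.1998, 0.1437]
ee_rot: [[-0.946, 0.225, -0.235], [0.218, 0.974, 0.055], [0.241, 0.001, -0.971]]
wrist_force: [-0.3, -0.1, -0.1]
gripper_width: 0.171
gripper_force: 0.0
```

Call:
servo_tool(
  commands=[
    [[1, 0, 0, 15, 0, 0, 0], [1, 0, 0, 30, 0, 0, 0], [1, 0, 0, 45, 0, 0, 0], [1, 0, 0, 55, 0, 0, 0], [1, 0, 0, 55, 0, 0, 0]],
  ],
)

```text
time_s: 28.05
tcp_pos: [0.5692, -0.1966, 0.0882]
ee_rot: [[-0.945, 0.225, -0.239], [0.218, 0.974, 0.056], [0.245, 0.0, -0.969]]
wrist_force: [-0.2, -0.0, -0.3]
gripper_width: 0.007
gripper_force: 0.0
```

Call:
servo_tool(
  commands=[
    [[1, -4, 0, 0, 0, 0, 0], [1, -8, 0, 0, 0, 0, 0], [1, -12, 0, 0, 0, 0, 0], [1, -16, 0, 0, 0, 0, 0], [1, -18, 0, 0, 0, 0, 0]],
  ],
)

```text
time_s: 28.55
tcp_pos: [0.5879, -0.2009, 0.0848]
ee_rot: [[-0.945, 0.225, -0.236], [0.218, 0.974, 0.055], [0.242, 0.0, -0.97]]
wrist_force: [-0.3, 0.1, -0.8]
gripper_width: 0.007
gripper_force: 0.0
```

Call:
servo_tool(
  commands=[
    [[1, -0.7, 0, 0, 0, 0, 0], [1, -1.5, 0, 0, 0, 0, 0], [1, -2, 0, 0, 0, 0, 0], [1, -2.5, 0, 0, 0, 0, 0], [1, -3, 0, 0, 0, 0, 0]],
  ],
)

```text
time_s: 29.05
tcp_pos: [0.5902, -0.2014, 0.0842]
ee_rot: [[-0.945, 0.225, -0.236], [0.218, 0.974, 0.055], [0.243, 0.0, -0.97]]
wrist_force: [0.1, -1.1, 0.6]
gripper_width: 0.008
gripper_force: 0.0
```

Call:
servo_tool(
  commands=[
    [[1, -0.7, 0, 0, 0, 0, 0], [1, -1.4, 0, 0, 0, 0, 0], [1, -2, 0, 0, 0, 0, 0], [1, -2, 0, 0, 0, 0, 0], [1, -2, 0, 0, 0, 0, 0]],
  ],
)

```text
time_s: 29.55
tcp_pos: [0.5904, -0.2015, 0.0841]
ee_rot: [[-0.944, 0.225, -0.24], [0.218, 0.974, 0.056], [0.247, 0.0, -0.969]]
wrist_force: [-5.7, 2.0, 4.1]
gripper_width: 0.008
gripper_force: 3.2
```

Call:
servo_tool(
  commands=[
    [[1, -0.7, 0, 0, 0, 0, 0], [1, -1.4, 0, 0, 0, 0, 0], [1, -2, 0, 0, 0, 0, 0], [1, -2, 0, 0, 0, 0, 0], [1, -2, 0, 0, 0, 0, 0]],
  ],
)

```text
time_s: 30.05
tcp_pos: [0.5905, -0.2017, 0.0841]
ee_rot: [[-0.943, 0.225, -0.245], [0.218, 0.974, 0.057], [0.251, 0.0, -0.968]]
wrist_force: [-8.5, 3.2, 8.6]
gripper_width: 0.004
gripper_force: 5.4
```

Firm against the stop with no further movement. Back off, rise and make the final check.

Call:
servo_tool(
  commands=[
    [[1, 5, 0, 0, 0, 0, 0], [1, 14, 0, 0, 0, 0, 0], [1, 20, 0, -15, 0, 0, 0], [1, 20, 0, -50, 0, 0, 0], [1, 20, 0, -90, 0, 0, 0]],
  ],
)

```text
time_s: 30.55
tcp_pos: [0.596, -0.2029, 0.1766]
ee_rot: [[-0.945, 0.225, -0.237], [0.218, 0.974, 0.055], [0.244, -0.0, -0.97]]
wrist_force: [1.8, 0.8, -0.4]
gripper_width: 0.008
gripper_force: 0.0
```

Call:
servo_tool(
  commands=[
    [[1, 40, 0, -10, 0, 0, 0], [1, 80, 0, -20, 0, 0, 0], [1, 100, 0, -20, 0, 0, 0], [1, 100, 0, -20, 0, 0, 0], [1, 100, 0, -20, 0, 0, 0]],
  ],
)

```text
time_s: 31.05
tcp_pos: [0.5071, -0.1823, 0.2202]
ee_rot: [[-0.946, 0.225, -0.233], [0.218, 0.974, 0.054], [0.24, 0.001, -0.971]]
wrist_force: [-0.0, 0.2, 0.1]
gripper_width: 0.008
gripper_force: 0.0
```

Run:
```python
from h import *
from station import r
S=r.capture("scene")
n=np.array([-uu[1],uu[0],0]);S0=np.array([.706,-.2283,.02]);a=np.r_[-c14*uu[:2],s14]; nn=np.r_[s14*uu[:2],c14]
h=cv2.cvtColor(S["pixels"],cv2.COLOR_RGB2HSV);m=cv2.inRange(h,(8,110,90),(30,255,255));k,_,st,ce=cv2.connectedComponentsWithStats(m)
for i in range(1,k):
    if 4<st[i,4]<250 and 180<ce[i][0]<350:
        px=ce[i];o=-S["R"].T@S["t"];d=S["R"].T@np.linalg.solve(S["camera_matrix"],[*px,1]);X=o+d*(((S0+.04*nn-o)@nn)/(d@nn));print(px,st[i,4],"s",(X-S0)@a,"y",(X-S0)@n)
print(r.sense()["tcp_pos"],r.sense()["time_s"],r.sense()["wrist_force"])
```

```text
[284.2833 160.75  ] 120 s 0.17056047242744699 y -0.06355913437211906
[258.4048 186.5714] 42 s 0.10134914751043919 y -0.0004946226016509209
[229.    198.275] 40 s 0.04109836346382219 y 0.0006816595808579074
[247.5 205. ] 8 s 0.06963714438529323 y 0.05049243950860935
[219.1111 216.1111] 9 s 0.014435507729300495 y 0.05058411452640921
[277.7429 303.8571] 105 s 0.06184381099182572 y 0.33458755892645464
[ 0.5073 -0.1823  0.2194] 31.1 [ 0.9776  0.0914 -0.2942]
```

The carriers did not move under the push, their spacing is 60 mm, and the bottle still stands at (277.7,304). Handing in.

```bash
python3 -c "
from station import r
print(r.finish_job())"
```

```text
the job is handed in; nothing more can be done
None
```

Both grey carriers are loaded nose-down under the lips, the first firm against the stop and the second tight behind it; the oil bottle is still standing, and the job was handed in at about 31 s.

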